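# Draw the safety bolt of the knife box

### The job

Unlock the knife box: press the spring safety catch on its lid down with one fingertip and, while it is held down, push the bolt by its upright tab with the other fingertip, all the way to the open end. Then let go so that the catch springs up again behind the bolt and keeps it open. Only press and push: do not lift, tip or shove the box along, and leave all the other things where they are.

Things in the scene. Friction and masses are not known exactly. Their poses are not given: they have to be found in the camera images.
- knife_box: Shut wooden box, loose, 220 (x) x 320 (y) x 75 mm high, about 3 kg. Origin: centre of the underside, z up; at yaw 0 its x points away from the robot, y to the robot's left. Its top carries a steel bolt (a rod along y, on the near side) and, 62 mm farther in x, a long spring press bar (the catch) parallel to it. Beside tab and bar nothing of these stands over 22 mm above the box's top.
- bolt_tab (a point): Middle of the top end of the bolt's upright steel tab, 24 mm wide (box x), 12 mm thick (box y); it rises to 61 mm above the box's top, its wide part from 27 mm up. Shut, it stands at x -61 mm, y 0 of the box. Push its -y face towards the box's +y to open (the bolt's locking tip points to -y, into a keeper). Moves with the bolt.
- catch_bar (a point): Centre of the top face of the catch's press bar: steel, 26 mm wide (box x), 80 mm long (box y), 36 mm above the box's top when up, 26 mm when fully down. It lies 62 mm in the box's +x and 4 mm in +y from the shut tab. It may be pressed anywhere along its length, and a fingertip may slide along it as it presses. Moves with the catch.
- bolt (a joint): How far the bolt is drawn, m: 0 shut, 0.030 fully open (hard stop), growing as the tab moves to the box's +y. About 1.5 N of friction, no spring. With the catch up a tooth on the catch blocks it after 2 mm; with the catch more than 5 mm down it is free. Drawn past 0.024 it lets the catch spring up behind it, which then keeps it open.
- catch (a joint): How far the catch's press bar is pressed straight down, m: 0 up (at rest), 0.010 fully down (hard stop). A spring pushes it up with about 3 N at the top and 7 N at the bottom. The bolt is free while this is above 0.005.
- tea_light: Bystander: tea light in a metal cup, 38 mm across, 15 mm high, loose on the far left of the box's top. Origin: centre of the underside.
- garlic: Bystander: garlic bulb, 50 mm, loose on the worktop to the left of the box. Origin: centre of the underside.
- sardines: Bystander: shallow rectangular food tub, 63 x 105 x 24 mm, loose to the right of the box. Origin: centre of the underside.
- honey_jar: Bystander: glass jar with a screw lid, 60 mm across, 86 mm high, loose behind the box. Origin: centre of the underside.
- spice_jar: Bystander: slim spice jar with a dark cap, 41 mm across, 105 mm high, loose behind the box. Origin: centre of the underside.
- teaspoon: Bystander: metal teaspoon, 139 mm long, loose in front of the box. Origin: centre of the underside.

How it is judged (in metres and radians):
On the way, in this order (a step that is already met when the one before it is completed fails the run):
1. the catch is pressed down while the bolt is still shut (value of joint catch above 0.005 m and value of joint bolt below 0.005 m), for 0.05 s.
2. the bolt is drawn open with the catch still held down (value of joint catch above 0.0045 m and value of joint bolt above 0.023 m), for 0.05 s.
At the end, for the whole second after the job is handed in: The bolt is drawn (joint above 0.0225 m) and the catch is up again behind it (below 0.002 m); the box stands flat and still within 30 mm of where it was (value of joint bolt above 0.0225 m and value of joint catch below 0.002 m and distance of knife_box from where it was at the start of the episode below 0.03 m and linear speed of knife_box below 0.02 m/s and angle between knife_box's own z axis and vertical below 0.05 rad); the robot touches nothing.
It fails at once if the box is lifted, tipped or shoved more than 30 mm (distance of knife_box from where it was at the start of the episode above 0.03 m or height (world z) of knife_box above 0.008 m or angle between knife_box's own z axis and vertical above 0.06 rad).
It fails at once if a bystander is lifted, carried or pushed away more than 30 mm (distance of any of tea_light, garlic, sardines, honey_jar, spice_jar, teaspoon from where it was at the start of the episode above 0.03 m).
It also fails if it takes over 35 s, if anything falls off the work surface, if the arm or the gripper's body presses on something with over 40 N, if the wrist force passes 120 N, or if a joint passes its speed limit or range.

### The arm

A 6-joint arm with a two-finger parallel gripper is mounted at the origin on a cart in front of the work surface, level with it; the furniture and walls round the work are solid. World frame = base frame: x ahead of the robot, y to its left, z up, the work surface at z = 0. Lengths are in mm, angles in rad, forces in N, time in s.
With the tool pointing down it reaches from about 275 to 975 mm from the base axis. Payload 8.4 kg.
Tool frame: the origin (TCP) lies at the very end of the fingers, on their centre line; the grasp point (between the pads) lies 19 mm behind it; z points along the fingers, y is the line along which they close (so a half turn about z gives the same grasp; the last joint's range is limited). The gripper opens to 92 mm and grips with 3 to 60 N. Pads are 20 mm wide; open, the fingers measure 128 mm over their backs; the gripper's body (75 mm by 189 mm) begins 69 mm behind the grasp point.
Start: joints at [-1.163, 0.353, 1.633, -0, 1.155, -0.002], TCP at [249.015, -573.253, 214.583] pointing down, gripper open.
Joint ranges: [-2.63, 2.63], [-0.92, 2.1], [0.06, 2.66], [-1.3, 4.44], [0, 2.69], [-3.02, 3.02]. Speed limits (rad/s): [2.22, 2.22, 2.79, 3.14, 3.14, 3.14].

### API

Orientations are given as a 3x3 rotation matrix whose columns are the frame's x, y, z axes.
In Python, from rig import env, grab_frame, calibration, ticket, models gives the robot as it stands.
- The arm moves only by the tool arm_command, never from a script. Its argument "rows" is one flat list of numbers, 5 for each row, row after row: the gripper command: -1 is shut, 1 is fully open, values between are in proportion, then the shift along the tool's x, y, z in cm, then the turn about the tool's z in degrees. A call has exactly 10 rows; each row is the pose to reach, as a shift and turn from the pose commanded when the call began, along the tool's axes at that moment; what a row does not reach only later rows make up. A row lasts 1/8 s, in which the tool goes at most 62.5 mm and 10.7 degrees, less where a joint would pass 70% of its speed; a pose out of reach is approached as far as the arm can. A call with a gripper value outside its range is refused whole. The fingers move at their own pace and stop on an object; the grip force is fixed at half the most. Time passes only in rows, so rows that repeat a pose let the fingers close, or fill a call up. It gives the time, the measured TCP pose, the force, the opening and the grip force at its end, in the units of the state.
- env.state(): the state, without advancing time (a new reading comes with each control period).
- grab_frame(name): name is "scene" or "top" or "wrist"; returns the picture (384x512x3 uint8, red, green, blue); there is no depth.
- calibration(name): a dict with "fx", "fy", "cx", "cy" (pixels), "pose" (4x4, takes a point from camera to world coordinates). Camera axes: x right, y down, z forward; pixel columns grow to the right and rows downward; lengths in mm; the calibration is good to about 2 mm. A picture is of the moment at which its call begins: read the wrist's pose just before it. calibration takes no time and is no camera call; for the wrist camera it gives the pose at the moment of the call.
- ticket.hand_in(): hands the job in; it is judged then, once.
Trained networks look in the newest picture that a camera, given by its name, has taken for a name from the list of things; names that differ only in an ending like _2 or _b are one class to them, and where a whole thing is asked for, a point or a joint stands for the part that bears it (a point fixed in the world has none). Each returns a list of dicts, best first, with "conf" (0 to 1); they miss things now and then, are a little off and sometimes report something else, mostly with a low value. They report only what shows in the picture. A call takes as long as a camera call.
- models.trace(camera, query): "mask" (384x512 bool, what is visible of it) and "uv" ([column, row] in pixels, amid what is visible of it).
- models.pinpoint(camera, query): "uv" ([column, row] in pixels: a listed point, or the origin of a listed thing).
The state is a dict: "t": time; "joints": joint angles; "qvel": joint speeds; "joint_efforts": joint torques, N m; "tool_pos": TCP position; "ee_rot": TCP orientation; "ft_force": force on the tool from outside, world axes, zero at the start; "wrist_torque": the same for the moment, N m; "gripper_width": finger opening in mm; "grasp_force": force on a finger pad.
Only numpy, scipy, OpenCV 4.12 (cv2) and the standard library are available. Lean on these libraries where they do the work, as an engineer would, in place of code of your own. Each camera call takes 0.05 s, during which the arm holds its last target. There are 200 camera calls.

## Working session

There is one attempt and no reset: what is moved stays moved. The work goes in short steps, Python scripts to look and compute and a tool call to move; the robot and the scene stay as the last step left them, time stands still between calls to the robot, and variables do not carry over. Pictures are saved under pics/ and viewed, at most 10 in all, crops included, and the job is handed in when it is done.

Besides the shell and the picture viewer there is one more tool, called after "Emit:" as name(argument=value, ...) on one line, values as JSON. arm_command: Moves the arm, as the interface text tells. Its arguments: {"type":"object","properties":{"rows":{"type":"array"}},"required":["rows"]}

```bash
mkdir -p pics; cat > h.py <<'E'
import numpy as np,cv2
from rig import env,grab_frame,calibration,ticket,models
def ray(c,uv,z):
    P=np.array(c["pose"]);d=P[:3,:3]@np.array([(uv[0]-c["cx"])/c["fx"],(uv[1]-c["cy"])/c["fy"],1])
    return P[:3,3]+d*(z-P[2,3])/d[2]
def save(im,n): cv2.imwrite("pics/"+n,im[:,:,::-1])
E
python3 - <<'E'
from h import *
s=env.state();print(s["t"],s["tool_pos"],np.round(s["ee_rot"],3).tolist(),s["gripper_width"])
ims=[]
for cam in("scene","top"):
    im=grab_frame(cam);c=calibration(cam)
    for q,z in(("bolt_tab",136),("catch_bar",111),("knife_box",0),("tea_light",75)):
        for r in models.pinpoint(cam,q)[:2]:
            print(cam,q,round(r["conf"],2),np.round(r["uv"]),np.round(ray(c,r["uv"],z)))
    save(im,cam+".png")
E
```

```text
0.0 [ 248.81932535 -572.80771419  213.86024947] [[0.917, 0.398, -0.001], [0.398, -0.917, 0.001], [0.0, -0.001, -1.0]] 91.9696204586481
scene bolt_tab 0.89 [318. 173.] [472. -33. 136.]
scene catch_bar 0.65 [294. 176.] [530. -11. 111.]
scene knife_box 0.61 [289. 210.] [533.  -5.   0.]
scene tea_light 0.66 [241. 202.] [584. 121.  75.]
top bolt_tab 0.53 [295. 215.] [475. -29. 136.]
top catch_bar 0.66 [291. 196.] [530. -19. 111.]
top knife_box 0.87 [291. 197.] [537. -30.   0.]
top tea_light 0.44 [247. 176.] [591. 107.  75.]
top tea_light 0.21 [293. 195.] [535. -29.  75.]
```

View pics/top.png

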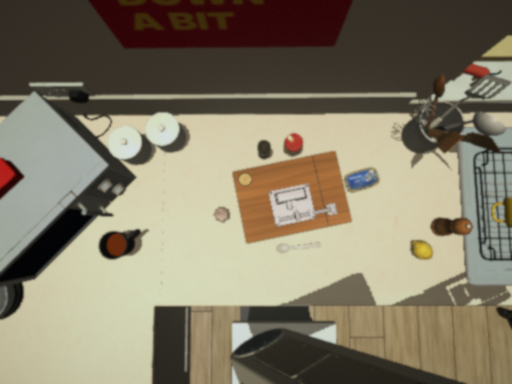

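View pics/scene.png

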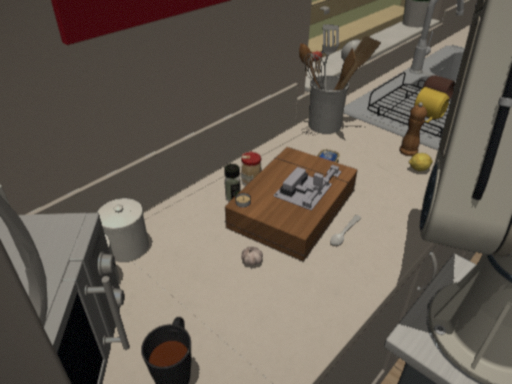

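The top view shows the box around (292,197), turned about +10.5°. The tab is near (474,-31) and the bar near (530,-15), which matches the stated offset between them. I'll move above the box with tool y along box x and the opening at about 44 mm.

Emit:
arm_command(rows=[-0.04,4.5,-3.8,0,-8,-0.04,9,-7.6,0,-16,-0.04,13.5,-11.4,0,-24,-0.04,18,-15.2,0,-32,-0.04,22.5,-19,0,-40,-0.04,27,-22.8,0,-48,-0.04,31.5,-26.6,0,-56,-0.04,36,-30.4,0,-64,-0.04,40.5,-34.2,0,-72,-0.04,44.7,-38,0,-77])

```text
t: 1.75
tool_pos: [508.5, -44.7, 214.9]
ee_rot: [[-0.186, 0.983, 0.001], [0.983, 0.186, -0.0], [-0.0, 0.001, -1.0]]
ft_force: [1.0, -0.2, -0.1]
gripper_width: 44.1
grasp_force: 0.0
```

```bash
cat > look.py <<'E'
from h import *
import sys
s=env.state();R=np.array(s["ee_rot"]);print(s["t"],s["tool_pos"],np.round(R,3).tolist(),s["gripper_width"],s["ft_force"])
c=calibration("wrist");im=grab_frame("wrist");save(im,sys.argv[1])
for q,z in(("bolt_tab",136),("catch_bar",111),("knife_box",0)):
    for r in models.pinpoint("wrist",q)[:2]:
        p=ray(c,r["uv"],z);print(q,round(r["conf"],2),np.round(r["uv"]),np.round(p),"tool",np.round(R.T@(p-s["tool_pos"])))
    for r in models.trace("wrist",q)[:1]:
        b=cv2.minAreaRect(np.argwhere(r["mask"])[:,::-1].astype(np.float32));print(" trace",np.round(r["uv"]),r["conf"])
        pts=np.array([ray(c,u,75 if q=="knife_box" else z)for u in cv2.boxPoints(b)]);print(np.round(pts[:,:2]).tolist())
E
python3 look.py w1.png
```

```text
1.75 [508.45804017 -44.73223198 214.8963483 ] [[-0.186, 0.983, 0.001], [0.983, 0.186, -0.0], [-0.0, 0.001, -1.0]] 44.12737802156275 [ 1.02725296 -0.23423457 -0.1159257 ]
bolt_tab 0.6 [215. 177.] [471. -35. 136.] tool [ 16. -35.  79.]
 trace [222. 169.] 0.79
[[455.0, -107.0], [462.0, 18.0], [500.0, 18.0], [498.0, -108.0]]
catch_bar 0.96 [286. 164.] [531. -17. 111.] tool [ 23.  27. 104.]
 trace [283. 152.] 0.7
[[487.0, 16.0], [533.0, 25.0], [551.0, -52.0], [501.0, -61.0]]
knife_box 0.97 [278. 153.] [533. -22.   0.] tool [ 18.  28. 215.]
knife_box 0.68 [155. 149.] [379. -47.   0.] tool [  22. -128.  215.]
 trace [276. 128.] 0.77
[[393.0, 103.0], [606.0, 144.0], [695.0, -138.0], [425.0, -189.0]]
```

View pics/w1.png

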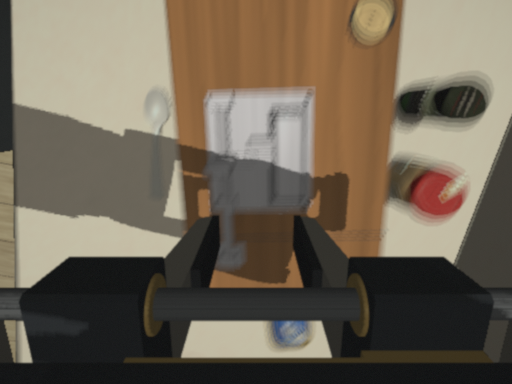

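The wrist view is blurred. The catch bar is around (288,160) and the tab around (215,177), and the box is aligned with the tool. I'll shift a little, go down to about z 148 and look again.

Emit:
arm_command(rows=[-0.04,-0.5,-0.4,1,0,-0.04,-0.5,-0.4,2.5,0,-0.04,-0.5,-0.4,4,0,-0.04,-0.5,-0.4,5.5,0,-0.04,-0.5,-0.4,6.5,0,-0.04,-0.5,-0.4,6.7,0,-0.04,-0.5,-0.4,6.7,0,-0.04,-0.5,-0.4,6.7,0,-0.04,-0.5,-0.4,6.7,0,-0.04,-0.5,-0.4,6.7,0])

```text
t: 3.35
tool_pos: [504.7, -52.3, 147.8]
ee_rot: [[-0.182, 0.983, 0.0], [0.983, 0.182, -0.0], [-0.0, 0.0, -1.0]]
ft_force: [0.0, 0.0, 0.1]
gripper_width: 44.1
grasp_force: 0.0
```

```bash
python3 look.py w2.png; python3 -c "
import cv2;i=cv2.imread('pics/w2.png');cv2.imwrite('pics/w2b.png',cv2.resize(i,(800,600),interpolation=2))"
```

```text
3.35 [504.73771904 -52.26409749 147.84517597] [[-0.182, 0.983, 0.0], [0.983, 0.182, -0.0], [-0.0, 0.0, -1.0]] 44.09230211884869 [0.02200839 0.03907602 0.14862796]
bolt_tab 0.74 [444. 102.] [597.  42. 136.] tool [ 76. 108.  12.]
bolt_tab 0.61 [209. 191.] [471. -35. 136.] tool [ 23. -30.  12.]
 trace [219. 175.] 0.81
[[454.0, -98.0], [463.0, 18.0], [500.0, 17.0], [497.0, -100.0]]
catch_bar 0.8 [303. 170.] [531. -16. 111.] tool [31. 32. 37.]
 trace [298. 158.] 0.56
[[486.0, 15.0], [534.0, 24.0], [552.0, -52.0], [500.0, -61.0]]
knife_box 0.94 [286. 159.] [532. -27.   0.] tool [ 20.  31. 148.]
 trace [287. 128.] 0.81
[[399.0, 77.0], [611.0, 116.0], [706.0, -149.0], [425.0, -202.0]]
```

View pics/w2b.png

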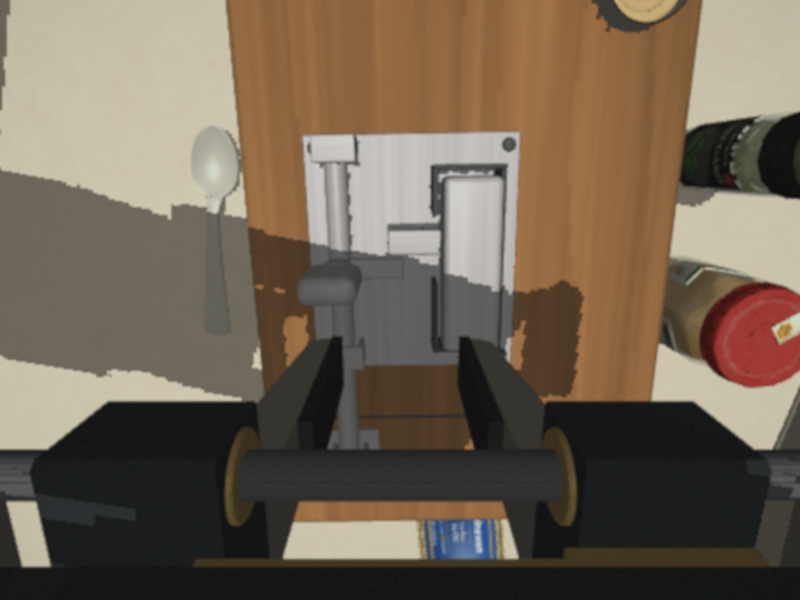

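The image is sharp now. The bar spans rows 178–350 at columns 440–505, and the tab head is at (330,282), with each finger lined up to its part. From this the gap to the tab is about 10 mm, so I'll move 4 mm forward and press down to z ≈ 103.

Emit:
arm_command(rows=[-0.04,0.4,0,0.5,0,-0.04,0.4,0,1.5,0,-0.04,0.4,0,2.5,0,-0.04,0.4,0,3.2,0,-0.04,0.4,0,3.6,0,-0.04,0.4,0,4.0,0,-0.04,0.4,0,4.3,0,-0.04,0.4,0,4.5,0,-0.04,0.4,0,4.5,0,-0.04,0.4,0,4.5,0])

```text
t: 4.95
tool_pos: [503.6, -48.4, 102.9]
ee_rot: [[-0.182, 0.983, -0.0], [0.983, 0.182, -0.0], [0.0, -0.0, -1.0]]
ft_force: [-3.7, -0.2, 6.3]
gripper_width: 44.3
grasp_force: 3.1
```

The 6.3 N upward reading matches the catch being about 8 mm down. Now I'll push slowly.

Emit:
arm_command(rows=[-0.04,0.3,0,0,0,-0.04,0.6,0,0,0,-0.04,0.9,0,0,0,-0.04,1.2,0,0,0,-0.04,1.5,0,0,0,-0.04,1.8,0,0,0,-0.04,2.1,0,0,0,-0.04,2.4,0,0,0,-0.04,2.7,0,0,0,-0.04,2.7,0,0,0])

```text
t: 6.2
tool_pos: [500.5, -22.5, 103.5]
ee_rot: [[-0.182, 0.983, 0.003], [0.983, 0.182, -0.001], [-0.002, 0.003, -1.0]]
ft_force: [0.1, -4.5, 6.0]
gripper_width: 43.9
grasp_force: 3.4
```

```bash
python3 look.py w3.png; python3 -c "
import cv2;i=cv2.imread('pics/w3.png');cv2.imwrite('pics/w3b.png',cv2.resize(i,(800,600),interpolation=2))"
```

```text
6.2 [500.45157701 -22.50734168 103.4964277 ] [[-0.182, 0.983, 0.003], [0.983, 0.182, -0.001], [-0.002, 0.003, -1.0]] 43.90911601625635 [ 0.09226397 -4.47739025  5.98920089]
bolt_tab 0.64 [194. 230.] [468. -13. 136.] tool [ 15. -30. -33.]
 trace [206. 202.] 0.67
[[450.0, -80.0], [459.0, 50.0], [494.0, 49.0], [493.0, -82.0]]
catch_bar 0.95 [306. 234.] [528. -15. 111.] tool [ 2. 28. -7.]
 trace [296. 204.] 0.67
[[497.0, -53.0], [487.0, 22.0], [531.0, 28.0], [546.0, -47.0]]
knife_box 0.96 [287. 196.] [530. -24.   0.] tool [ -7.  28. 104.]
knife_box 0.27 [192. 226.] [446. -71.   0.] tool [-37. -62. 103.]
 trace [283. 137.] 0.67
[[414.0, -158.0], [397.0, 93.0], [608.0, 132.0], [701.0, -105.0]]
```

View pics/w3b.png

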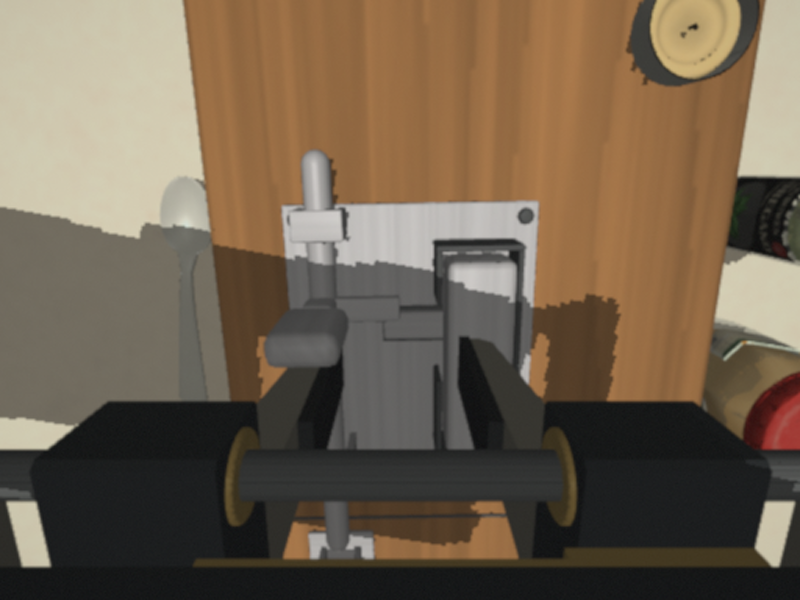

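The bolt is sliding: its rod now sticks out at (315,165), and the tab block has passed the catch tooth. I'll push on towards the hard stop.

Emit:
arm_command(rows=[-0.04,0.2,0,0.05,0,-0.04,0.4,0,0.05,0,-0.04,0.6,0,0.05,0,-0.04,0.7,0,0.05,0,-0.04,0.8,0,0.05,0,-0.04,0.9,0,0.05,0,-0.04,0.9,0,0.05,0,-0.04,0.9,0,0.05,0,-0.04,0.9,0,0.05,0,-0.04,0.9,0,0.05,0])

```text
t: 7.8
tool_pos: [499.2, -14.8, 103.1]
ee_rot: [[-0.183, 0.983, 0.004], [0.983, 0.183, -0.003], [-0.004, 0.003, -1.0]]
ft_force: [0.8, -12.1, 6.6]
gripper_width: 43.8
grasp_force: 7.4
```

The force jumped to 12 N, so the bolt is at its hard stop. I'll back off 4 mm and then lift.

Emit:
arm_command(rows=[-0.04,-0.2,0,0,0,-0.04,-0.4,0,0,0,-0.04,-0.5,0,-0.5,0,-0.04,-0.5,0,-1.5,0,-0.04,-0.5,0,-3,0,-0.04,-0.5,0,-4.5,0,-0.04,-0.5,0,-6,0,-0.04,-0.5,0,-7,0,-0.04,-0.5,0,-7,0,-0.04,-0.5,0,-7,0])

```text
t: 9.05
tool_pos: [497.9, -17.9, 171.8]
ee_rot: [[-0.182, 0.983, -0.001], [0.983, 0.182, 0.0], [0.0, -0.001, -1.0]]
ft_force: [0.9, 0.9, 0.6]
gripper_width: 44.0
grasp_force: 0.0
```

```bash
python3 look.py w4.png; python3 -c "
import cv2;i=cv2.imread('pics/w4.png');cv2.imwrite('pics/w4b.png',cv2.resize(i,(800,600),interpolation=2))"
```

```text
9.05 [497.91966359 -17.85397846 171.75903007] [[-0.182, 0.983, -0.001], [0.983, 0.182, 0.0], [0.0, -0.001, -1.0]] 44.04179803245239 [0.92053431 0.88845547 0.56341687]
bolt_tab 0.59 [212. 189.] [464.  -6. 136.] tool [ 18. -31.  36.]
 trace [222. 180.] 0.87
[[450.0, -80.0], [455.0, 56.0], [492.0, 57.0], [494.0, -81.0]]
catch_bar 0.64 [299. 209.] [532. -17. 111.] tool [-6. 34. 61.]
catch_bar 0.55 [428. 131.] [614.  60. 111.] tool [ 56. 128.  61.]
 trace [292. 191.] 0.95
[[485.0, 18.0], [533.0, 27.0], [552.0, -51.0], [500.0, -61.0]]
knife_box 0.57 [283. 184.] [530. -25.   0.] tool [-13.  30. 172.]
 trace [279. 140.] 0.63
[[392.0, 114.0], [603.0, 156.0], [712.0, -144.0], [431.0, -203.0]]
```

View pics/w4b.png

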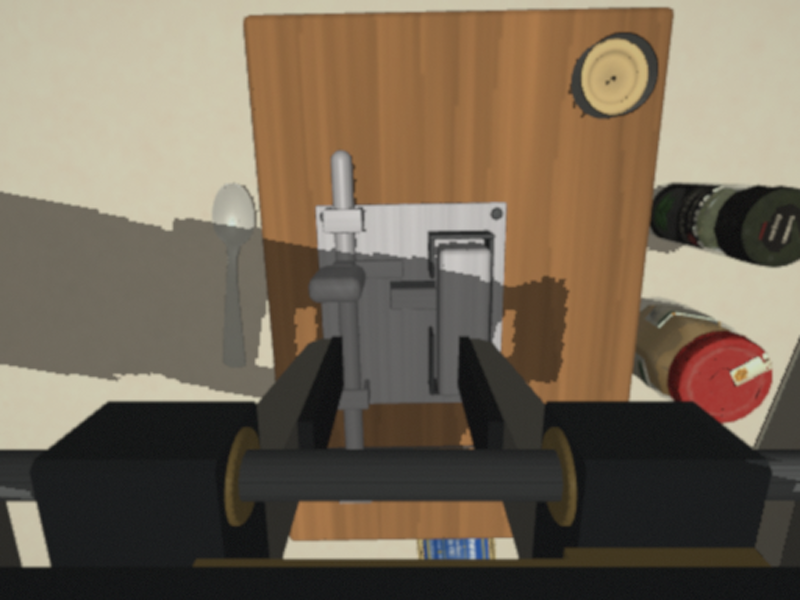

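The tab moved from (471,-35) to (464,-6), about 30 mm. The bar's outline is back where it was when up, the box hasn't moved, and the robot touches nothing.

```bash
python3 -c "
from rig import ticket;print(ticket.hand_in())"
```

```text
the job is handed in; nothing more can be done
None
```

The knife box is unlocked: the bolt is drawn about 30 mm to its stop, the catch looks to be up again behind it, the box did not visibly move, and the job was handed in at about 9 s (no verdict was returned).

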